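# Open the sample carrier for packing

### The job

Get the white sample carrier ready for packing: swing its carry handle forward and down, towards the side with the lid's pull, until it clicks fully home in its end stop. Then raise the lid by its pull past the point where its spring takes over, so that it stays fully open by itself. Leave the tube rack, bottle and pot beside the carrier standing where they are.

Things in the scene. Friction and masses are not known exactly. Their poses are not given: they have to be found in the camera images.
- carrier: White plastic sample carrier, a rectangular case fixed to the desk: 160 mm deep (its x axis), 240 mm wide (its y axis), 120 mm high, or 145 mm with its lid shut. Origin: centre of its underside; z up. Its front side (-x of the carrier) is the one near which the lid's steel pull stands, and faces roughly to the robot. Its yaw varies.
- handle_pivot (a point): Centre of the carry handle's hinge axis, in the middle of the carrier's width, 95 mm above the desk; the axis runs along the carrier's y. Axes as the carrier's. The hinge is stiff: the handle stays where it is left, and takes about 1 N at the bar to move. While the bar is above the lid it keeps the lid from opening fully.
- handle_bar (a point): Middle of the carry handle's black grip bar: a round bar 18 mm in diameter and 272 mm long, parallel to the carrier's y, 155 mm from the hinge axis. Two aluminium arms of 12 mm diameter at its ends run down outside the case's sides to the hinge.
- carry_handle (a joint): Carry handle angle, rad: 0 = upright above the case, growing as the bar swings to the carrier's front (-x) and down; -0.6 = back stop; 1.58 = front end stop, arms level, bar 75 mm ahead of the case's front and 95 mm above the desk. A spring detent resists from about 1.2, hardest near 1.3 (2 to 3 N at the bar, all included); past 1.4 it draws the handle to the end stop, home.
- lid_hinge (a point): Centre of the lid's hinge axis, at the case's back top edge: 80 mm behind the carrier's centre, 120 mm above the desk; the axis runs along the carrier's y.
- lid_pull (a point): Middle of the lid's steel pull: a round bar 12 mm in diameter, 110 mm long along the carrier's y, on two feet, its centre line 38 mm above the lid's top. With the lid shut: 135 mm ahead of the lid's hinge axis and 63 mm above it (183 mm above the desk). The lid is a white slab of 160 x 240 x 25 mm whose front edge is 25 mm ahead of the pull.
- lid (a joint): Angle of the lid in rad: 0 = shut, 1.75 = fully open, leaning back a little past upright, at its stop. It opens upward about its back edge. Below about 1.05 rad its weight outdoes its spring and it falls shut when let go (lifting takes about 1 to 2 N at the pull); beyond that point the spring takes over and swings it open, damped, to the stop, where it stays.
- rack_center (a point): Middle of a white tube rack with red-capped tubes, 130 x 62 mm and 101 mm high, 50 mm above its underside. It stands loose beside the carrier at its +y side.
- sanitizer: Clear bottle, 56 mm in diameter, 150 mm high, loose beside the carrier at its -y side. Origin at its underside.
- pot: White sample pot, 48 mm in diameter, 70 mm high, loose beside the carrier at its -y side. Origin at its underside.

How it is judged:
On the way, in this order (a step that is already met when the one before it is completed fails the run):
1. the carry handle is home in its front end stop, the lid still shut (value of joint carry_handle above 1.5 rad and value of joint lid below 0.15 rad), for 0.2 s.
2. the lid is fully open (value of joint lid above 1.65 rad), for 0.2 s.
At the end, for the whole second after the job is handed in: The carry handle is home at its front end stop (joint above 1.5 rad), the lid stands open at its stop by itself (above 1.65 rad, at rest), and the tube rack, bottle and pot stand upright within 30 mm of where they were (value of joint carry_handle above 1.5 rad and value of joint lid above 1.65 rad and velocity of joint lid below 0.05 rad/s and distance of each of rack_center, sanitizer, pot from where it was at the start of the episode below 0.03 m and angle between each of rack_center, sanitizer, pot's own z axis and vertical below 0.2 rad); the robot touches nothing.
It fails at once if the tube rack, the bottle or the pot is knocked over (angle between any of rack_center, sanitizer, pot's own z axis and vertical above 0.6 rad).
It also fails if it takes over 51 s, if anything falls off the work surface, if the arm or the gripper's body presses on something with over 40 N, if the wrist force passes 120 N, or if a joint passes its speed limit or range.

### The arm

A 6-joint arm with a two-finger parallel gripper is mounted at the origin on the work surface. World frame = base frame: x ahead of the robot, y to its left, z up, the work surface at z = 0. Lengths are in m, angles in rad, forces in N, time in s.
With the tool pointing down it reaches from about 0.425 to 0.95 m from the base axis. Payload 3.5 kg.
Tool frame: the origin (TCP) lies between the finger pads; the fingertips stand 19 mm ahead of it and the grasp point (between the pads) is the TCP; y points along the fingers, z is the direction in which the jaws open and shut, and the axes are right-handed (so a half turn about y gives the same grasp; the last joint's range is limited). The gripper opens to 85 mm and grips with 20 to 120 N. Pads are 22 mm wide; open, the fingers measure 114 mm over their backs; the gripper's body (76 mm by 85 mm) begins 54 mm behind the grasp point. The pads swing forward as they close: fully open they stand 13 mm farther back than shut.
Start: joints at [-1.314, 0.286, 1.577, -0, 1.279, -0.15], TCP at [0.267, -0.62, 0.25] pointing down, gripper open.
Joint ranges: [-2.77, 2.77], [-0.9, 2.22], [0.21, 2.48], [-1.53, 4.67], [0.24, 2.81], [-2.84, 2.84]. Speed limits (rad/s): [2.79, 2.79, 3.14, 3.14, 3.14, 3.14].

### API

Orientations are given as a unit quaternion [x, y, z, w].
In Python, from plant import get_state, read_camera, camera_model, sign_off gives the robot as it stands.
- The arm moves only by the tool carry_out, never from a script. Its argument "moves" is a list of rows, each a list of 7 numbers: the turn, a rotation vector about the tool's x, y, z in rad, then the shift along the tool's x, y, z in m, then the closure, from -1 (fully open) to 1 (shut). In form: [[wx, wy, wz, dx, dy, dz, jaw], ...]. A call has 1 to 10 rows; each row shifts and turns the commanded pose from where the row before left it, along the tool's axes as they then stand; what a row does not reach is not made up. A row lasts 1/8 s, in which the tool goes at most 62.5 mm and 10.7 degrees, less where a joint would pass 70% of its speed; a pose out of reach is approached as far as the arm can. A call is refused whole if a number of a shift passes 0.0625 or a number of a turn 0.188, either way. A call with a gripper value outside its range is refused whole. The fingers move at their own pace and stop on an object; "squeeze" is the grip in N (left out, the last holds). Time passes only in rows, so rows that do not move let the fingers close. It gives the time, the measured TCP pose, the force and the opening at its end, in the units of the state.
- get_state(): the state, without advancing time (a new reading comes with each control period).
- read_camera(name): name is "scene" or "top" or "wrist"; returns the picture (420x560x3 uint8, blue, green, red); there is no depth.
- camera_model(name): a dict with "camera_matrix" (3x3 intrinsics, pixels), "pose" (4x4, takes a point from camera to world coordinates). Camera axes: x right, y down, z forward; pixel columns grow to the right and rows downward; lengths in m; the calibration is good to about 2 mm. A picture is of the moment at which its call begins: read the wrist's pose just before it. camera_model takes no time and is no camera call; for the wrist camera it gives the pose at the moment of the call.
- sign_off(): hands the job in, once; it reports no verdict.
The state is a dict: "time": time; "qpos": joint angles; "dq": joint speeds; "joint_efforts": joint torques, N m; "eef_pos": TCP position; "tcp_rot": TCP orientation; "contact_force": force on the tool from outside, world axes, zero at the start; "wrist_torque": the same for the moment, N m; "opening": opening from 0.0 (shut) to 1.0 (fully open).
Only numpy, scipy, OpenCV 4.12 (cv2) and the standard library are available. Lean on these libraries where they do the work, as an engineer would, in place of code of your own. Each camera call takes 0.05 s, during which the arm holds its last target. There are 200 camera calls.

## Working session

There is one attempt and no reset: what is moved stays moved. The work goes in short steps, Python scripts to look and compute and a tool call to move; the robot and the scene stay as the last step left them, time stands still between calls to the robot, and variables do not carry over. Pictures are saved under pics/ and viewed, about 8 in all and at most 12, crops included, and the job is handed in when it is done.

Besides the shell and the picture viewer there is one more tool, called after "Call:" by a JSON object that holds its "method" and its "body". carry_out: Moves the arm, as the interface text tells. Its arguments: {"type":"object","properties":{"moves":{"type":"array","items":{"type":"array","items":{"type":"number"}}},"squeeze":{"type":"number"}},"required":["moves"]}

```bash
mkdir -p pics; python3 - <<'E'
from plant import *
import cv2,numpy as np
s=get_state();print(s)
for n in("scene","top"):
    cv2.imwrite(f"pics/{n}0.png",read_camera(n));m=camera_model(n);print(n,np.round(m["camera_matrix"],1).tolist(),np.round(m["pose"],3).tolist())
E
```

```text
{'time': 0.0, 'qpos': array([-1.31399945e+00,  2.87154302e-01,  1.57819858e+00,  1.62819500e-05,
        1.27859646e+00, -1.50011419e-01]), 'dq': array([-0.0002762 ,  0.00063964,  0.00017679, -0.00173283, -0.00063831,
       -0.00063526]), 'joint_efforts': array([-9.49772152e-05, -4.05980265e+01, -2.92627680e+01, -1.62878100e-04,
        5.82148583e-03, -3.87165329e-06]), 'eef_pos': array([ 0.26694815, -0.61929519,  0.24894302]), 'tcp_rot': array([-0.14287596,  0.69336167, -0.69169703,  0.14279803]), 'contact_force': array([-0.39628709, -0.28039441, -0.3858574 ]), 'wrist_torque': array([-0.04366053,  0.03575517,  0.02553968]), 'opening': 0.9991635982361624}
scene [[483.7, 0.0, 278.1], [0.0, 483.7, 212.2], [0.0, 0.0, 1.0]] [[0.193, 0.715, -0.672, 1.409], [0.981, -0.129, 0.143, -0.151], [0.016, -0.687, -0.727, 1.008], [0.0, 0.0, 0.0, 1.0]]
top [[474.4, 0.0, 271.4], [0.0, 474.4, 208.4], [0.0, 0.0, 1.0]] [[-0.018, -0.987, 0.16, 0.471], [-1.0, 0.021, 0.015, 0.036], [-0.018, -0.16, -0.987, 1.187], [0.0, 0.0, 0.0, 1.0]]
```

View pics/scene0.png

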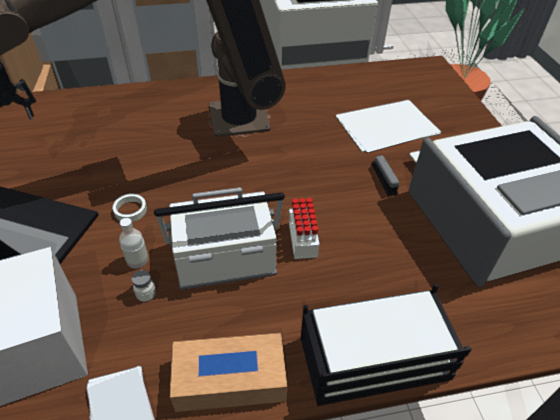

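View pics/top0.png

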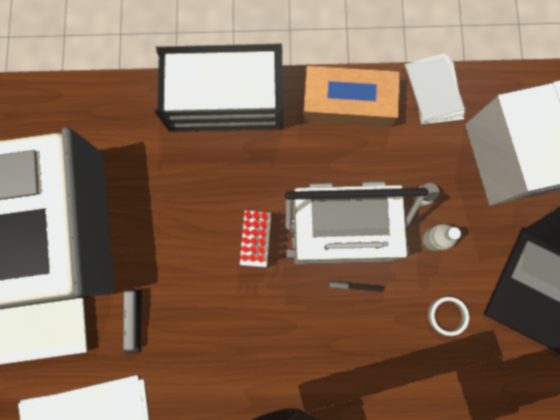

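The scene image shows the carrier at about (225,240), with the bar running from (157,212) to (284,198). In the top image the bar runs from (288,195) to (427,192) and the pull from (327,246) to (387,244). I'll zoom both for a least-squares pose fit.

```bash
python3 - <<'E'
import cv2,numpy as np
t=cv2.imread("pics/top0.png")[170:280,260:460];s=cv2.imread("pics/scene0.png")[170:290,110:310]
a=cv2.resize(t,None,fx=4,fy=4,interpolation=cv2.INTER_CUBIC)[:300];b=cv2.resize(s,None,fx=4,fy=4,interpolation=cv2.INTER_CUBIC)[:300]
cv2.imwrite("pics/z0.png",np.vstack([cv2.resize(t,(800,440),interpolation=2)[:380],cv2.resize(s,(800,480),interpolation=2)[50:270]]))
E
```

```text
(no output)
```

View pics/z0.png

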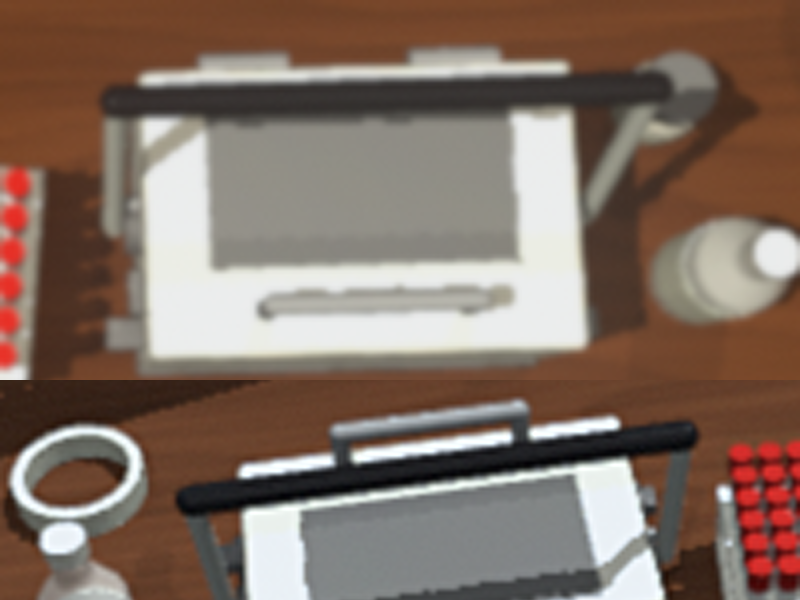

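The zoom shows all the bar ends, pull ends and lid corners clearly. Next is the fit.

```bash
cat >h.py <<'E'
from plant import *
import numpy as np
from scipy.spatial.transform import Rotation as R
def proj(n,P):
    m=camera_model(n);T=np.linalg.inv(m["pose"]);c=np.asarray(P)@T[:3,:3].T+T[:3,3];u=c@m["camera_matrix"].T
    return u[:,:2]/u[:,2:]
def bar(t,y): return [-.155*np.sin(t),y,.095+.155*np.cos(t)]
def world(p,x,y,yaw): return np.asarray(p)@R.from_euler('z',yaw).as_matrix().T+[x,y,0]
E
python3 - <<'E'
from h import *
from scipy.optimize import least_squares
top=[[285.75,195.25],[428,192],[324.5,246.25],[388.25,244],[294.5,188.25],[402.5,186],[407,256.75],[297,259.25]]
sc=[[284.25,196],[154.5,212.5],[241.75,189.25],[193,195.5]]
def f(v):
    x,y,a,t=v
    P=world([bar(t,.136),bar(t,-.136),[-.055,.055,.183],[-.055,-.055,.183],[.08,.12,.145],[.08,-.12,.145],[-.08,-.12,.145],[-.08,.12,.145]],x,y,a)
    return np.r_[(proj("top",P)-top).ravel(),(proj("scene",P[:4])-sc).ravel()]
r=least_squares(f,[.6,-.1,0,-.2]);print(r.x,np.round(r.fun.reshape(-1,2),1).tolist())
x,y,a,t=r.x
for n,p in dict(bar=bar(t,0),pull=[-.055,0,.183],barhome=bar(1.58,0)).items():print(n,world([p],x,y,a))
s=get_state();print(R.from_quat(s['tcp_rot']).as_matrix().round(3))
# bottle, pot, rack rough (top camera rays on z)
m=camera_model("top")
for n,uv,z in(("bottlecap",(260+777/4,170+252/4),.15),("pot",(260+679/4,170+85/4),.07),("rack caps",(255,232),.1)):
    d=m["pose"][:3,:3]@np.linalg.solve(m["camera_matrix"],[*uv,1]);o=m["pose"][:3,3];print(n,o+d*(z-o[2])/d[2])
E
```

```text
[ 0.60654931 -0.12251368  0.00376095 -0.29967365] [[3.4, -0.7], [-3.9, -0.8], [3.8, -0.4], [-7.7, 0.6], [0.5, -0.6], [0.1, -1.1], [0.5, 0.1], [0.2, 0.2], [-4.4, -0.5], [2.3, -1.1], [-2.8, -0.5], [0.8, -1.1]]
bar [[ 0.65230629 -0.12234159  0.2430921 ]]
pull [[ 0.5515497  -0.12272053  0.183     ]]
barhome [[ 0.45155697 -0.1230966   0.09357345]]
[[-0.918 -0.001  0.396]
 [-0.396  0.002 -0.918]
 [-0.    -1.    -0.002]]
bottlecap [ 0.57654855 -0.34620505  0.15      ]
pot [ 0.68576711 -0.32561534  0.07      ]
rack caps [0.59322385 0.09106715 0.1       ]
```

The fit holds: lid corners match to about 1 px, yaw is about 0 and the handle is at about -0.30. The measured bar and pull ends come out slightly long, by about their end thickness. I'll raise the arm and turn the jaws along the carrier's x.

Call:
{"method": "carry_out", "body": {"moves": [[0, 0, 0, 0, -0.055, 0, -1], [0, 0, 0, 0, -0.055, 0, -1], [0, -0.167, 0, 0, 0, 0, -1], [0, -0.167, 0, 0, 0, 0, -1], [0, -0.167, 0, 0, 0, 0, -1], [0, -0.167, 0, 0, 0, 0, -1], [0, -0.167, 0, 0, 0, 0, -1], [0, -0.167, 0, 0, 0, 0, -1], [0, -0.167, 0, 0, 0, 0, -1], [0, 0, 0, 0, 0, 0, -1]]}}

```text
time: 1.35
eef_pos: [0.267, -0.6197, 0.3595]
tcp_rot: [-0.501, 0.5, -0.499, 0.501]
contact_force: [0.5, -0.1, -0.0]
opening: 1.0
```

Call:
{"method": "carry_out", "body": {"moves": [[0, 0, 0, -0.05, 0, 0.0385, -1], [0, 0, 0, -0.05, 0, 0.0385, -1], [0, 0, 0, -0.05, 0, 0.0385, -1], [0, 0, 0, -0.05, 0, 0.0385, -1], [0, 0, 0, -0.05, 0, 0.0385, -1], [0, 0, 0, -0.05, 0, 0.0385, -1], [0, 0, 0, -0.05, 0, 0.0385, -1], [0, 0, 0, -0.05, 0, 0.0385, -1], [0, 0, 0, -0.05, 0, 0.0385, -1], [0, 0, 0, -0.05, 0, 0.0385, -1]]}}

```text
time: 2.6
eef_pos: [0.6468, -0.121, 0.3602]
tcp_rot: [0.501, -0.5, 0.5, -0.5]
contact_force: [0.0, 0.0, 0.7]
opening: 1.004
```

Call:
{"method": "carry_out", "body": {"moves": [[0, 0, 0, 0, 0, 0, -1], [0, 0, 0, 0, 0, 0, -1]]}}

```text
time: 2.85
eef_pos: [0.6458, -0.1227, 0.3598]
tcp_rot: [0.501, -0.499, 0.499, -0.501]
contact_force: [0.0, -0.1, 0.2]
opening: 0.999
```

```bash
python3 - <<'E'
from h import *
import cv2
s=get_state();print(s['time'],s['eef_pos'],R.from_quat(s['tcp_rot']).as_matrix().round(3).tolist(),s['qpos'].round(2))
P=[[.6523,-.122,.243],[.5515,-.1227,.183]]
im=read_camera("wrist")
for p in proj("wrist",P):print(p);cv2.circle(im,tuple(int(v) for v in p),4,(0,0,255),1)
cv2.imwrite("pics/w1.png",im)
E
```

```text
2.85 [ 0.64577809 -0.12270251  0.35981261] [[0.004, -0.001, 1.0], [-1.0, -0.0, 0.004], [0.0, -1.0, -0.001]] [-0.34  0.19  1.5  -0.    1.46 -0.35]
[292.23076289 212.29717878]
[181.98096192 192.81129071]
```

View pics/w1.png

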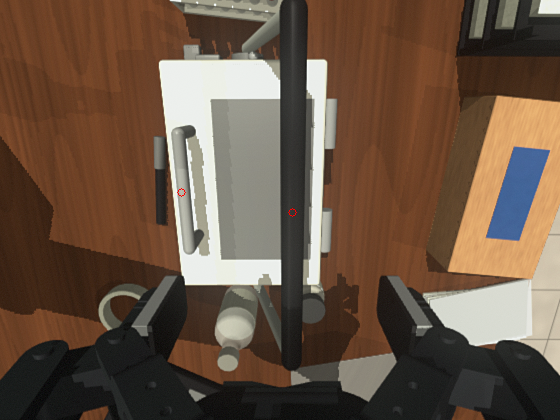

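The wrist image puts the predicted bar (292,212) and pull (182,193) right on their real positions. I'll lower to straddle the bar and narrow the jaws.

Call:
{"method": "carry_out", "body": {"moves": [[0, 0, 0, 0, 0.04, 0.0065, -0.5], [0, 0, 0, 0, 0.04, 0, -0.3], [0, 0, 0, 0, 0.036, 0, 0], [0, 0, 0, 0, 0, 0, 0.4], [0, 0, 0, 0, 0, 0, 0.4], [0, 0, 0, 0, 0, 0, 0.4], [0, 0, 0, 0, 0, 0, 0.4]], "squeeze": 20}}

```text
time: 3.78
eef_pos: [0.6531, -0.1231, 0.2464]
tcp_rot: [-0.501, 0.498, -0.5, 0.502]
contact_force: [-0.2, -0.1, -0.6]
opening: 0.302
```

Call:
{"method": "carry_out", "body": {"moves": [[0, 0, 0, 0, -0.0062, -0.0303, 0.4], [0, 0, 0, 0, 0, -0.031, 0.4], [0, 0, 0, 0, 0.0061, -0.0303, 0.4], [0, 0, 0, 0, 0.0121, -0.0285, 0.4], [0, 0, 0, 0, 0.0175, -0.0256, 0.4], [0, 0, 0, 0, 0.0222, -0.0215, 0.4], [0, 0, 0, 0, 0, 0, 0.4]]}}

```text
time: 4.65
eef_pos: [0.4836, -0.123, 0.1915]
tcp_rot: [0.501, -0.5, 0.498, -0.501]
contact_force: [0.6, 0.6, 0.6]
opening: 0.302
```

```bash
python3 - <<'E'
from h import *
import cv2
s=get_state();print(s['time'],s['eef_pos'],s['contact_force'],s['opening'])
a=read_camera("scene")[130:310,100:340];b=read_camera("top")[150:310,230:470]
cv2.imwrite("pics/c2.png",cv2.resize(np.vstack([a,b]),None,fx=1.7,fy=1.7,interpolation=2))
E
```

```text
4.65 [ 0.48360576 -0.1229755   0.19147679] [0.57153986 0.59357098 0.58584515] 0.30246313378108197
```

View pics/c2.png

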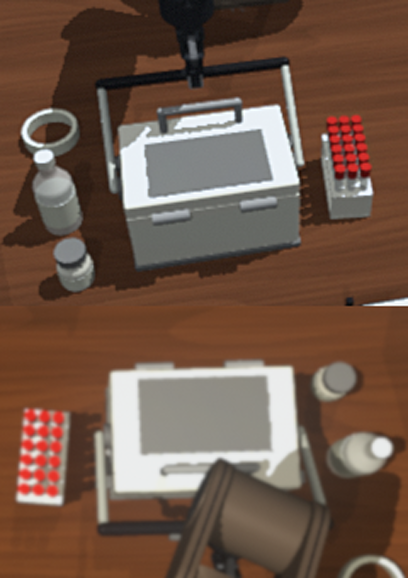

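The handle followed to about 0.9 and the neighbours are untouched. Next I'll centre the bar by closing lightly, then open, rise and close to a notch.

Call:
{"method": "carry_out", "body": {"moves": [[0, 0, 0, 0, 0, 0, 1], [0, 0, 0, 0, 0, 0, 1], [0, 0, 0, 0, 0, 0, 0], [0, 0, 0, 0, 0, 0, 0], [0, 0, 0, 0, -0.022, 0, 0], [0, 0, 0, 0, -0.022, 0, 0.2], [0, 0, 0, 0, 0, 0, 0.75], [0, 0, 0, 0, 0, 0, 0.75], [0, 0, 0, 0, 0, 0, 0.75]]}}

```text
time: 5.88
eef_pos: [0.4848, -0.1233, 0.2353]
tcp_rot: [0.501, -0.499, 0.498, -0.501]
contact_force: [0.3, 0.1, -0.4]
opening: 0.126
```

Call:
{"method": "carry_out", "body": {"moves": [[0, 0, 0, 0, 0.008, 0, 0.75], [0, 0, 0, 0, 0.009, 0, 0.75], [0, 0, 0, 0, 0.013, -0.0085, 0.75], [0, 0, 0, 0, 0.013, -0.008, 0.75]]}}

```text
time: 6.38
eef_pos: [0.4678, -0.1235, 0.1923]
tcp_rot: [0.501, -0.499, 0.498, -0.501]
contact_force: [0.4, 0.4, -0.5]
opening: 0.124
```

Call:
{"method": "carry_out", "body": {"moves": [[0, 0, 0, 0, 0.0145, -0.006, 0.75], [0, 0, 0, 0, 0.0145, -0.005, 0.75], [0, 0, 0, 0, 0.0114, -0.003, 0.75], [0, 0, 0, 0, 0.0114, -0.0016, 0.75], [0, 0, 0, 0, 0.012, -0.001, 0.75], [0, 0, 0, 0, 0, 0, 0.75]]}}

```text
time: 7.12
eef_pos: [0.4514, -0.1234, 0.1284]
tcp_rot: [0.501, -0.5, 0.498, -0.501]
contact_force: [1.2, -0.7, 0.9]
opening: 0.122
```

Call:
{"method": "carry_out", "body": {"moves": [[0, 0, 0, 0, 0.005, 0, 0.75], [0, 0, 0, 0, 0, 0, 0.75]]}}

```text
time: 7.38
eef_pos: [0.4522, -0.1237, 0.1248]
tcp_rot: [0.501, -0.499, 0.499, -0.501]
contact_force: [0.2, -0.1, -0.0]
opening: 0.126
```

```bash
python3 - <<'E'
from h import *
import cv2
s=get_state();print(s['time'],s['eef_pos'],s['contact_force'],s['opening'])
a=read_camera("scene");x=(.6065,-.1225,.0038)
for t in(1.2,1.4,1.58): print(t,proj("scene",world([bar(t,.142),bar(t,-.142)],*x)).round(1).tolist())
cv2.imwrite("pics/c3.png",cv2.resize(a[130:260,110:310],None,fx=4,fy=4,interpolation=2))
E
```

```text
7.375 [ 0.45219713 -0.12374706  0.12476305] [ 0.24441503 -0.14257164 -0.03562541] 0.1264569144128427
1.2 [[267.2, 170.3], [158.4, 183.5]]
1.4 [[266.6, 176.5], [160.1, 189.7]]
1.58 [[266.5, 183.5], [161.8, 196.6]]
```

View pics/c3.png

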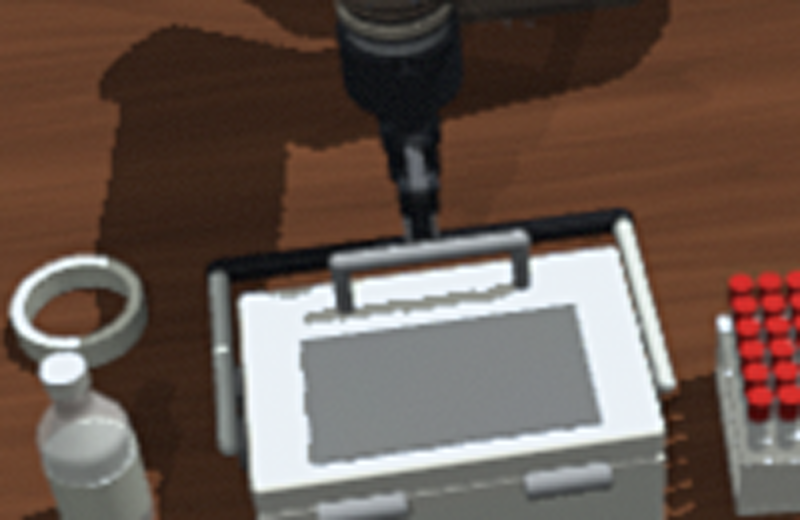

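The bar ends at about (267,184) and (162,197) match the 1.58 prediction, so the handle is home. Now the pull: rise, move over, lower and grip.

Call:
{"method": "carry_out", "body": {"moves": [[0, 0, 0, 0, -0.045, 0, 0.75], [0, 0, 0, 0, -0.045, 0, 0.3], [0, 0, 0, 0, -0.035, 0, 0.2], [0, 0, 0, -0.001, 0, 0.05, 0.2], [0, 0, 0, 0, 0, 0.0495, 0.2], [0, 0, 0, 0, 0.035, 0, 0.2], [0, 0, 0, 0, 0.031, 0, 0.2], [0, 0, 0, 0, 0, 0, 1], [0, 0, 0, 0, 0, 0, 1], [0, 0, 0, 0, 0, 0, 1]], "squeeze": 25}}

```text
time: 8.68
eef_pos: [0.5565, -0.1213, 0.1851]
tcp_rot: [-0.497, 0.495, -0.503, 0.505]
contact_force: [18.1, 3.6, -12.3]
opening: 0.128
```

Gripped, with an 18 N side load, so the pull lies about 5 mm further in x than commanded. I'll relieve that.

Call:
{"method": "carry_out", "body": {"moves": [[0, 0, 0, 0, 0, 0.004, 1], [0, 0, 0, 0, 0.002, 0.002, 1], [0, 0, 0, 0, 0, 0, 1]]}}

```text
time: 9.05
eef_pos: [0.5553, -0.1213, 0.1823]
tcp_rot: [0.503, -0.501, 0.496, -0.5]
contact_force: [-7.8, 3.3, 2.1]
opening: 0.129
```

Call:
{"method": "carry_out", "body": {"moves": [[0, 0, 0, 0, -0.0195, 0.009, 1], [0, 0, 0, 0, -0.0176, 0.0137, 1], [0, 0, 0, 0, -0.0154, 0.0162, 1], [0, 0, 0, 0, 0, 0, 1]]}}

```text
time: 9.55
eef_pos: [0.5976, -0.121, 0.2372]
tcp_rot: [-0.5, 0.499, -0.499, 0.502]
contact_force: [-3.4, 4.8, 1.8]
opening: 0.128
```

Forces are small, so I'll continue past the over-centre point.

Call:
{"method": "carry_out", "body": {"moves": [[0, 0, 0, 0, -0.0127, 0.0183, 1], [0, 0, 0, 0, -0.01, 0.0201, 1], [0, 0, 0, 0, -0.0067, 0.0212, 1], [0, 0, 0, 0, -0.0036, 0.0221, 1], [0, 0, 0, 0, -0.0002, 0.0223, 1], [0, 0, 0, 0, 0.0017, 0.0148, 1], [0, 0, 0, 0, 0, 0, 1]]}}

```text
time: 10.42
eef_pos: [0.7168, -0.1206, 0.2683]
tcp_rot: [-0.5, 0.498, -0.499, 0.503]
contact_force: [0.9, 4.2, 3.0]
opening: 0.127
```

```bash
python3 - <<'E'
from h import *
import cv2
s=get_state();print(s['time'],s['eef_pos'],s['contact_force'],s['opening'],s['qpos'].round(2))
a=read_camera("scene")
cv2.imwrite("pics/c4.png",cv2.resize(a[60:300,90:330],None,fx=2.4,fy=2.4,interpolation=2))
E
```

```text
10.425 [ 0.71678965 -0.1205727   0.26827575] [0.87790307 4.1631329  2.96863021] 0.12696970215384012 [-0.31  0.39  1.42  0.    1.33 -0.31]
```

View pics/c4.png

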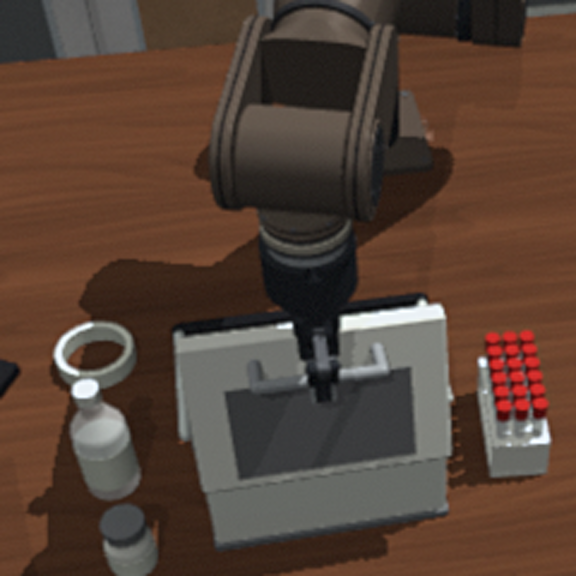

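The lid is at about 1.3 with the jaws still on the pull, which is on the lid's far face. The front finger sits between pull and lid, so I'll carry it a bit further, open only slightly and lift out straight up.

Call:
{"method": "carry_out", "body": {"moves": [[0, 0, 0, 0, 0.003, 0.014, 1], [0, 0, 0, 0, 0.004, 0.012, 1], [0, 0, 0, 0, 0.004, 0.01, 1], [0, 0, 0, 0, 0, 0, 0.5], [0, 0, 0, 0, 0, 0, 0.5], [0, 0, 0, 0, 0, 0, 0.5]]}}

```text
time: 11.22
eef_pos: [0.751, -0.1221, 0.2551]
tcp_rot: [0.501, -0.499, 0.499, -0.501]
contact_force: [1.5, -0.0, 0.9]
opening: 0.25
```

Call:
{"method": "carry_out", "body": {"moves": [[0, 0, 0, 0, -0.02, 0, 0.5], [0, 0, 0, 0, -0.05, 0, 0.5], [0, 0, 0, 0, -0.06, 0, 0.5], [0, 0, 0, 0, 0, 0, 0.5], [0, 0, 0, 0, 0, 0, 0.5], [0, 0, 0, 0, 0, 0, 0.5], [0, 0, 0, 0, 0, 0, 0.5], [0, 0, 0, 0, 0, 0, 0.5], [0, 0, 0, 0, 0, 0, 0.5], [0, 0, 0, 0, 0, 0, 0.5]]}}

```text
time: 12.48
eef_pos: [0.7513, -0.1212, 0.3848]
tcp_rot: [0.501, -0.499, 0.499, -0.501]
contact_force: [0.3, 0.1, -0.2]
opening: 0.252
```

```bash
python3 - <<'E'
from h import *
import cv2
s=get_state();print(s['time'],s['eef_pos'],s['contact_force'],s['opening'])
x=(.608,-.1225,.0038)
for f in(1.5,1.75):
    c,q=np.cos(f),np.sin(f);u=[.08-.16*c+.025*q,0,.12+.16*q+.025*c]  # outer front edge
    print(f,proj("scene",world([[u[0],.12,u[2]],[u[0],-.12,u[2]]],*x)).round(1).tolist())
print('bar',proj("scene",world([bar(1.58,.142),bar(1.58,-.142)],*x)).round(1).tolist())
cv2.imwrite("pics/c5.png",cv2.resize(read_camera("scene")[110:310,100:340],None,fx=3.3,fy=3,interpolation=2))
E
```

```text
12.475 [ 0.75133422 -0.12123695  0.38476161] [ 0.2688665   0.08741686 -0.19896622] 0.2518793408364097
1.5 [[277.4, 199.7], [162.4, 214.7]]
1.75 [[281.1, 215.8], [163.7, 231.8]]
bar [[266.6, 183.8], [161.8, 197.0]]
```

View pics/c5.png

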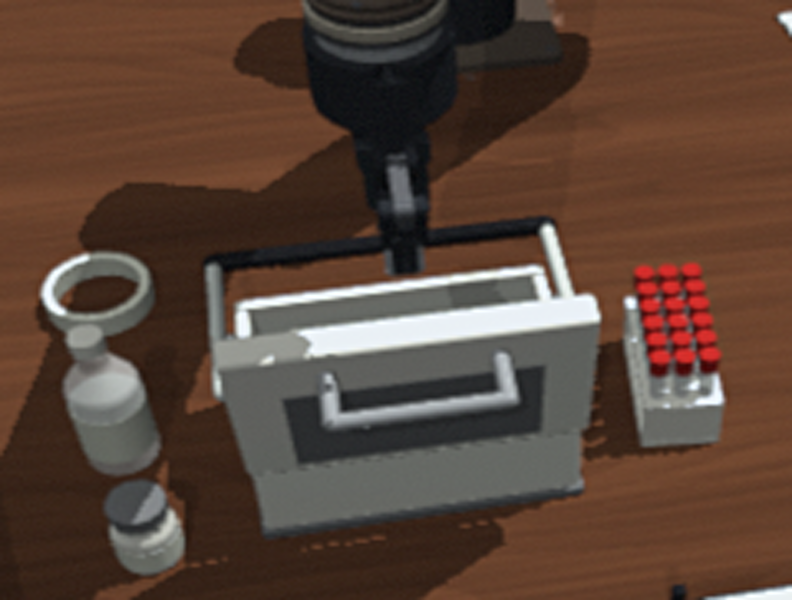

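The lid's outer edge at (282,216) and (167,232) matches the 1.75 prediction. The bar at (267,184) matches home, and the arm is clear.

```bash
python3 -c "
from plant import *
print(sign_off())"
```

```text
the job is handed in; nothing more can be done
None
```

The carrier is ready and I handed the job in at about 12.5 s of the 51 s allowed; sign-off gave no verdict.

**Handle:** I swung it forward between loosely straddling jaws, then pushed it down through the detent with the fingertips. In the last picture the bar ends lie within about 1 px of the home position (1.58 rad).

**Lid:** I lifted it by the pull, carried it past the point where the spring takes over to about 1.55 rad, and let go. About a second after release, its edge lay within about 3 px of the fully open position (1.75 rad).

**Neighbours and arm:** In the last picture the rack, bottle and pot look upright and where they were, though I did not measure their positions. The arm is clear, with no contact force beyond sensor noise.

**Disagreements:** The pull was about 4–5 mm further from the robot than the camera fit said, which gave an 18 N side load on gripping. I corrected it before lifting. In the first fit the bar and pull also looked longer than their given lengths, probably because of their end thickness.

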